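Close and lock the power case's hatch with its quarter-turn fastener

ROBOT

A 7-joint arm with a two-finger parallel gripper is mounted at the origin on the work surface. World frame = base frame: x ahead of the robot, y to its left, z up, the work surface at z = 0. Lengths are in m, angles in rad, forces in N, time in s.
With the tool pointing down it reaches from about 0.425 to 0.925 m from the base axis. Payload 6.8 kg.
Tool frame: the origin (TCP) lies at the very end of the fingers, on their centre line; the grasp point (between the pads) lies 19 mm behind it; z points along the fingers, y is the direction in which the jaws open and shut (so a half turn about z gives the same grasp; the last joint's range is limited). The gripper opens to 85 mm and grips with 20 to 120 N. Pads are 22 mm wide; open, the fingers measure 114 mm over their backs; the gripper's body (76 mm by 85 mm) begins 54 mm behind the grasp point. The pads swing forward as they close: fully open they stand 13 mm farther back than shut.
Start: joints at [-1.382, 0.477, 0.022, 1.555, -0.011, 1.109, -0.083], TCP at [0.197, 0.646, 0.231] pointing down, gripper open.
Joint ranges: [-2.96, 2.96], [-0.34, 2.1], [-1.41, 1.46], [0.24, 2.44], [-1.37, 4.51], [0.17, 1.92], [-2.96, 2.96]. Speed limits (rad/s): [2.39, 2.39, 3.14, 3.14, 3.14, 3.14, 3.14].

INTERFACE

Orientations are given as a rotation vector (axis times angle).
In Python, from bench import monitor, viewer, job gives the robot as it stands. The module is installed in compiled form; this text tells all that it offers.
- The arm moves only by the tool drive_tool, never from a script. Its argument "commands" is a list of rows, each an object with "linear": the shift along the tool's x, y, z in m, a list of three; "dr": the turn, a rotation vector about the tool's x, y, z in degrees, a list of three; "jaw": the closure, from 0 (fully open) to 1 (shut). A call has 1 to 8 rows; each row shifts and turns the pose as measured when the row begins, along the tool's axes as they then stand; what a row does not reach is not made up. A row lasts 1/8 s, in which the tool goes at most 62.5 mm and 10.7 degrees, less where a joint would pass 70% of its speed; a pose out of reach is approached as far as the arm can. A call is refused whole if a number of a shift passes 0.0625 or a number of a turn 10.7, either way. A call with a gripper value outside its range is refused whole. The fingers move at their own pace and stop on an object; "force" is the grip in N (left out, the last holds). Time passes only in rows, so rows that do not move let the fingers close. It gives the time, the measured TCP pose, the force and the opening at its end, in the units of the state.
- monitor.get_obs(): the state, without advancing time (a new reading comes with each control period).
- viewer.grab_frame(name): name is "side" or "top"; returns the picture (480x640x3 uint8, red, green, blue); there is no depth.
- viewer.calibration(name): a dict with "K" (3x3 intrinsics, pixels), "k1" (the pictures are not rectified: a ray, as slopes to the right and down, at radius r is drawn at 1 + k1 r^2 times it, then the intrinsics apply), "R" (3x3) and "t" (3): a world point X has camera coordinates R X + t. Camera axes: x right, y down, z forward; pixel columns grow to the right and rows downward; lengths in m; the calibration is good to about 2 mm. A picture is of the moment at which its call begins. calibration takes no time and is no camera call.
- job.hand_in(): hands the job in, once; it reports no verdict.
The state is a dict: "clock": time; "joints": joint angles; "qvel": joint speeds; "tau": joint torques, N m; "tcp_pos": TCP position; "orientation": TCP orientation; "contact_force": force on the tool from outside, world axes, zero at the start; "moment": the same for the moment, N m; "grip_width": finger opening in m.
Only numpy, scipy, OpenCV 4.12 (cv2) and the standard library are available. Lean on these libraries where they do the work, as an engineer would, in place of code of your own. Each camera call takes 0.05 s, during which the arm holds its last target.

TASK

Push the sliding hatch of the power case fully home over its batteries, then set a fingertip in the slot of the orange quarter-turn fastener and turn it clockwise, as seen from above, until it stops and the hatch is locked. Do it by pushing and turning only, and leave the brush pot, wire spool, jar and screwdriver where they are. Finish with the hand clear of the case.

Things in the scene. Friction and masses are not known exactly. Their poses are not given: they have to be found in the camera images.
- case: Grey case screwed to the bench (cannot move), 320 (its x) x 220 (y) x 85 mm high; origin at the centre of its underside. Its +x points away from the robot, give or take 0.4 rad. The far half of its top is an open battery bay, closed by a hatch sliding along x on the case's top between guide rails (10 mm high, at y = -98 and +98 mm); an end stop as high stands at x = +156 mm.
- hatch (a joint): How far (m) the hatch is slid back from home towards the case's -x: 0 = fully home against its stop, bay covered; 0.040 to 0.070 at the start, 0.075 at most. About 7 N of friction; it stays where it is left. It can be pushed by its boss or by the end of the fastener's slot.
- hatch_mid (a point): Centre of the top of the hatch's boss, on the fastener's axis, 111 mm above the bench; axes as the case's. With the hatch home it lies at x = +70 mm, y = 0 in the case's frame. The hatch is a white plate 165 (x) x 180 (y) x 8 mm, underside 85 mm above the bench, with a black boss 128 x 128 x 18 mm high on it; in the boss is a round well, 106 mm across, holding the orange fastener.
- cam (a joint): Angle (rad) of the fastener, growing clockwise seen from above: 0 unlocked, 1.571 locked (hard stops); 0 to 0.35 at the start. About 0.07 N m of friction; stays where left. Inside, its tongue swings behind a keeper when the hatch is home and holds it. Turned over 0.5 rad with the hatch open, the tongue runs against the keeper and bars the hatch: turn it back.
- cam_slot (a point): On the axis, on the slot's floor, 97 mm above the bench. The fastener: orange disc, 104 mm across, flush with the boss, one slot right across, 36 mm wide, 97 long, 14 deep, ended by the well's wall (part of the hatch). Its floor is dark. Shut fingers fit, narrow side across. Frame turns with it: x along the slot to the white-striped end (case +x, red mark, at cam 0; case -y, green mark, locked).
- pot: Loose clear plastic pot, 68 mm across and 85 mm high, with five brushes standing in it up to about 145 mm; origin at the centre of its underside. A bystander beside the case.
- spool: Loose spool of copper wire with blue flanges, standing on end, 54 mm across, 46 mm high; origin at the centre of its underside. A bystander beside the case.
- jar: Loose glass jar with a red cap, 60 mm across, 85 mm high; origin at the centre of its underside. A bystander beside the case.
- driver: Loose screwdriver lying on the bench, 150 mm long, 26 mm thick, green handle; origin under its middle, x along it to the blade. A bystander beside the case.

How it is judged:
By the outcome, as a careful person would: the job done as asked, in the order asked, and still so for the second after the job is handed in, with the robot touching nothing.
It also fails if it takes over 45 s, if anything falls off the work surface, if the arm or the gripper's body presses on something with over 40 N, if the wrist force passes 120 N, or if a joint passes its speed limit or range.

## Working session

There is one attempt and no reset: what is moved stays moved. The work goes in short steps, Python scripts to look and compute and a tool call to move; the robot and the scene stay as the last step left them, time stands still between calls to the robot, and variables do not carry over. Pictures are saved under pics/ and viewed, and the job is handed in when it is done.

Besides the shell and the picture viewer there is one more tool, called after "Call:" as name(argument=value, ...), one argument or row to a line, values as JSON. drive_tool: Moves the arm, as the interface text tells. Its arguments: {"type":"object","properties":{"commands":{"type":"array"},"force":{"type":"number"}},"required":["commands"]}

```bash
mkdir -p pics; python3 - <<'E'
from bench import monitor, viewer
import cv2
print(monitor.get_obs())
for n in ("side","top"):
    cv2.imwrite(f"pics/{n}0.png", viewer.grab_frame(n)[:,:,::-1]); print(viewer.calibration(n))
E
```

```text
{'clock': 0.0, 'joints': array([-1.38212013,  0.4778323 ,  0.02233427,  1.55644572, -0.01151792,
        1.10931206, -0.08310196]), 'qvel': array([-0.00014731, -0.00022143,  0.00043278,  0.00024232,  0.00073993,
        0.00060464, -0.00134451]), 'tau': array([-5.32386675e-04, -5.96441817e+01,  1.60782225e+00, -2.81197429e+01,
        1.25022573e-02,  9.33405769e-03, -5.27384813e-06]), 'tcp_pos': array([0.1972282 , 0.64491975, 0.23030644]), 'orientation': array([-4.64417137e-01, -3.10691746e+00,  2.92635864e-03]), 'contact_force': array([-0.08994751,  0.00212661,  0.5121994 ]), 'moment': array([0.01947358, 0.00514767, 0.00346412]), 'grip_width': 0.08542975295503528}
{'K': array([[503.45135936,   0.        , 315.10702   ],
       [  0.        , 503.45135936, 248.5983787 ],
       [  0.        ,   0.        ,   1.        ]]), 'k1': -0.1046778668695738, 'R': array([[-0.70998754, -0.70420662, -0.00327659],
       [-0.47235418,  0.4796724 , -0.7394565 ],
       [ 0.52230185, -0.52345719, -0.67319636]]), 't': array([0.41553877, 0.31106086, 0.62536489])}
{'K': array([[530.23129326,   0.        , 320.01812242],
       [  0.        , 530.23129326, 235.54784121],
       [  0.        ,   0.        ,   1.        ]]), 'k1': -0.029105171164282306, 'R': array([[ 5.11660279e-03, -9.99689237e-01, -2.43977516e-02],
       [-9.84963437e-01, -8.24944227e-04, -1.72760952e-01],
       [ 1.72687138e-01,  2.49148425e-02, -9.84661568e-01]]), 't': array([0.04574394, 0.53600952, 1.01965311])}
```

View pics/top0.png

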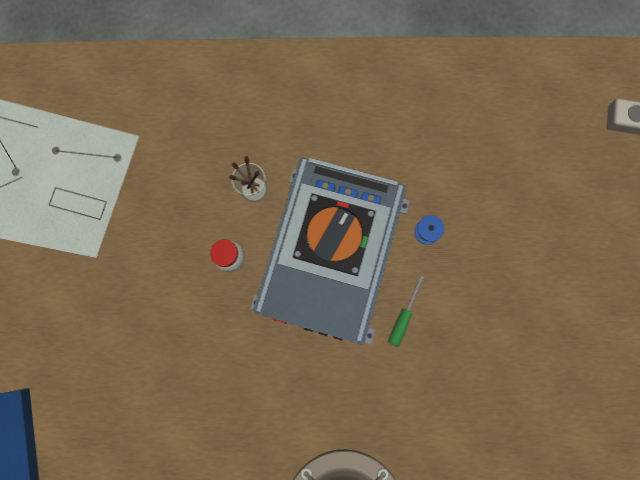

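View pics/side0.png

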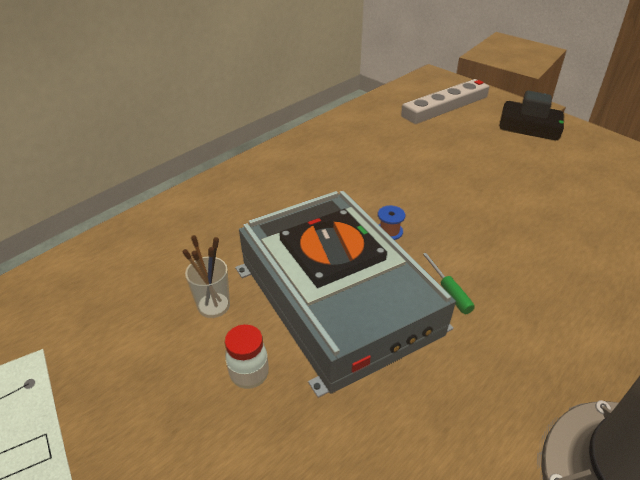

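```bash
python3 - <<'E'
import cv2
a=cv2.imread("pics/top0.png")[140:360,230:430]; cv2.imwrite("pics/tc.png",cv2.resize(a[:125],None,fx=4,fy=4,interpolation=cv2.INTER_CUBIC))
cv2.imwrite("pics/tc2.png",cv2.resize(a[95:],None,fx=4,fy=4,interpolation=cv2.INTER_CUBIC))
a=cv2.imread("pics/side0.png")[180:380,230:430]
cv2.imwrite("pics/sc.png",cv2.resize(a[:130],None,fx=4,fy=4,interpolation=cv2.INTER_CUBIC))
E
```

```text
(no output)
```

View pics/tc.png

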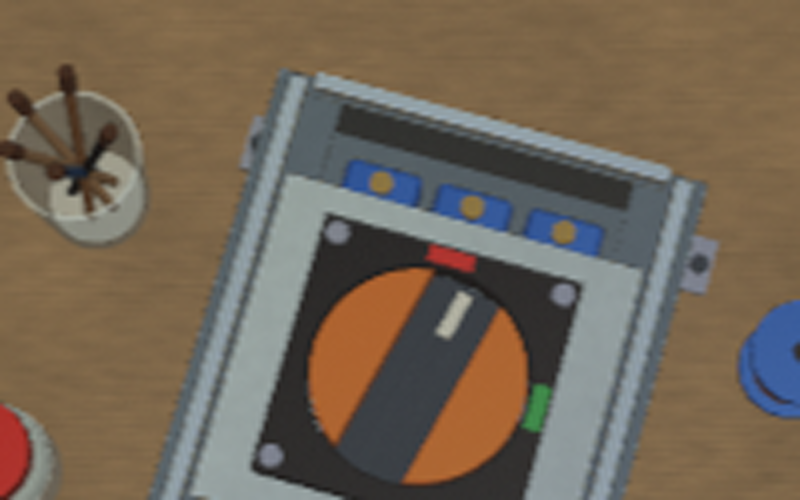

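View pics/tc2.png

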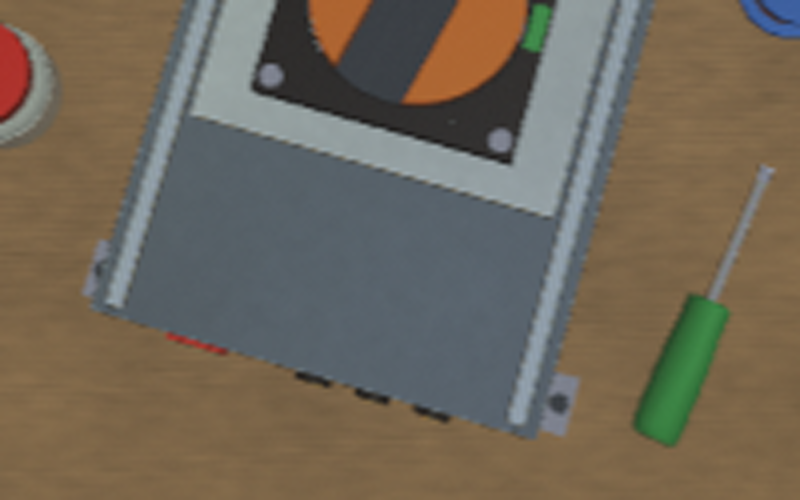

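View pics/sc.png

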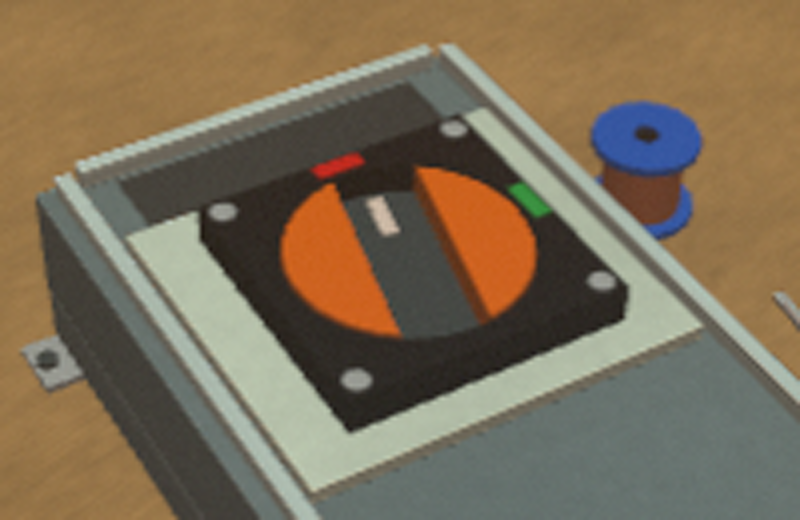

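```bash
cat > h.py <<'E'
import numpy as np, cv2
from scipy.optimize import least_squares
from bench import monitor, viewer
C={n:viewer.calibration(n) for n in("side","top")}
def proj(n,X):
    c=C[n]; p=np.atleast_2d(X)@c["R"].T+c["t"]; s=p[:,:2]/p[:,2:]
    s=s*(1+c["k1"]*(s**2).sum(1,keepdims=True)); return s@c["K"][:2,:2].T+c["K"][:2,2]
def ray(n,uv,z):
    return least_squares(lambda q: (proj(n,[q[0],q[1],z])[0]-uv),[.6,0]).x
def obs():
    from scipy.spatial.transform import Rotation as R
    o=monitor.get_obs(); M=R.from_rotvec(o["orientation"]).as_matrix()
    print("t",o["clock"],"p",o["tcp_pos"].round(4),"xax",M[:,0].round(3),"yax",M[:,1].round(3),"zax",M[:,2].round(3),"F",o["contact_force"].round(1),"w",o["grip_width"],"q",o["joints"].round(2))
    return o,M
E
cat > fit.py <<'E'
from h import *
def W(p,x,y,z):
    c,s=np.cos(p[2]),np.sin(p[2]); return [p[0]+c*x-s*y,p[1]+s*x+c*y,z]
b=[(.064,.064),(.064,-.064),(-.064,-.064),(-.064,.064)]
T=[(311.2,193.2),(375.5,211.2),(358,275.8),(293,257)]
S=[(200,208),(460,115),(628,290),(350,432)]
def f(p):
    e=[]
    for (x,y),u in zip([(-.16,.11),(-.16,-.11)],[(253,312),(363.3,344.3)]): e+=list(proj("top",W(p,x,y,.085))[0]-u)
    for (x,y),u,v in zip(b,T,S):
        X=W(p,.07-p[3]+x,y,.111); e+=list(proj("top",X)[0]-u); e+=list(proj("side",X)[0]-(np.array(v)/4+(230,180)))
    return np.array(e)
r=least_squares(f,[.6,0,-.25,.05]); print(r.x,f(r.x).round(1))
p=r.x; print("hatch mid",W(p,.07-p[3],0,.111),"home",W(p,.07,0,.111),"yaw deg",np.degrees(p[2]))
q=[ray("top",np.array(a)/4+(230,140),.111) for a in [(432,272),(338,440),(500,310),(405,482)]]
for a,c in((0,1),(2,3)):
    d=q[a]-q[c]; print("slot dir deg",np.degrees(np.arctan2(d[1],d[0])))
print("disc", ray("top",np.array((418,376))/4+(230,140),.111))
for n,u,z in[("pot",(250,185),.06),("jar",(224,253),.085),("spool",(430,229),.046)]: print(n,ray("top",np.array(u),z))
obs()
E
python3 fit.py
```

```text
[ 0.50628989  0.02551207 -0.2734567   0.04958728] [-0.9 -0.1  0.8  0.1 -0.7  1.2 -0.9  1.  -0.3  0.8 -0.3  0.6 -0.6  0.9
  0.6 -0.  -1.4  1.1  0.  -6.6]
hatch mid [np.float64(0.5259441435790546), np.float64(0.019999386456292102), 0.111] home [np.float64(0.5736889109469034), np.float64(0.00660778212122641), 0.111] yaw deg -15.667914935160457
slot dir deg -28.66486240827982
slot dir deg -28.65119930051029
disc [0.52767725 0.01837554]
pot [0.63767665 0.18972292]
jar [0.49472975 0.23246725]
spool [ 0.54963817 -0.17379205]
t 0.1 p [0.1973 0.645  0.2304] xax [-0.956  0.292 -0.   ] yax [ 0.292  0.956 -0.002] zax [-0.    -0.002 -1.   ] F [0.  0.2 0.7] w 0.08571908931971553 q [-1.38  0.48  0.02  1.56 -0.01  1.11 -0.08]
```

Call:
drive_tool(
  commands=[
    {"linear":[-0.02,-0.014,0],"dr":[0,0,0],"jaw":1},
    {"linear":[-0.037,-0.027,0],"dr":[0,0,0],"jaw":1},
    {"linear":[-0.037,-0.027,0],"dr":[0,0,0],"jaw":1},
    {"linear":[-0.037,-0.027,0],"dr":[0,0,0],"jaw":1},
    {"linear":[-0.037,-0.027,0],"dr":[0,0,0],"jaw":1},
    {"linear":[-0.037,-0.027,0],"dr":[0,0,0],"jaw":1},
    {"linear":[-0.037,-0.027,0],"dr":[0,0,0],"jaw":1},
    {"linear":[-0.02,-0.014,0],"dr":[0,0,0],"jaw":1},
  ],
  force=40,
)

```text
clock: 1.1
tcp_pos: [0.4017, 0.3662, 0.2289]
orientation: [0.474, 3.105, -0.013]
contact_force: [-0.2, 0.0, -0.1]
grip_width: -0.0001
```

```bash
sed -i 's/(350,432)/(350,405)/' fit.py; python3 fit.py
```

```text
[ 0.5060822   0.02475067 -0.2773165   0.0480378 ] [-0.7 -0.3  0.8  0.3  0.2  0.4 -0.8  0.1  0.4  0.3 -0.1 -0.  -0.1  0.3
  0.4 -0.6 -0.8  0.3 -0.2 -0.7]
hatch mid [np.float64(0.527205307894187), np.float64(0.01873795331261779), 0.111] home [np.float64(0.5734077550487445), np.float64(0.005586372898139777), 0.111] yaw deg -15.889064933879197
slot dir deg -28.66486240827982
slot dir deg -28.65119930051029
disc [0.52767725 0.01837554]
pot [0.63767665 0.18972292]
jar [0.49472975 0.23246725]
spool [ 0.54963817 -0.17379205]
t 1.1 p [0.4017 0.3662 0.2289] xax [-0.954  0.298 -0.002] yax [ 0.298  0.954 -0.008] zax [-0.    -0.008 -1.   ] F [-0.2  0.  -0.1] w -9.494583890137071e-05 q [-0.96  0.27  0.13  1.88 -0.03  1.01  0.45]
```

Call:
drive_tool(
  commands=[
    {"linear":[-0.018,-0.038,0],"dr":[0,0,0],"jaw":1},
    {"linear":[-0.018,-0.038,0],"dr":[0,0,0],"jaw":1},
    {"linear":[-0.018,-0.038,0],"dr":[0,0,0],"jaw":1},
    {"linear":[-0.018,-0.038,0],"dr":[0,0,0],"jaw":1},
    {"linear":[-0.018,-0.038,0],"dr":[0,0,0],"jaw":1},
    {"linear":[-0.018,-0.038,0],"dr":[0,0,0],"jaw":1},
    {"linear":[-0.018,-0.038,0],"dr":[0,0,0],"jaw":1},
    {"linear":[-0.01,-0.02,0],"dr":[0,0,0],"jaw":1},
  ],
)

```text
clock: 2.1
tcp_pos: [0.4428, 0.0268, 0.2306]
orientation: [-0.499, -3.101, 0.015]
contact_force: [0.1, 0.5, -0.8]
grip_width: -0.0
```

```bash
cat > rel.py <<'E'
from h import *
import sys
o,M=obs()
yaw=-.2773
t=np.array(eval(sys.argv[1]) if len(sys.argv)>1 else (.4437,.0424,.23))
print("tool delta",(M.T@(t-o["tcp_pos"])).round(4),"yaw err of y vs case+90, deg",np.degrees(np.arctan2(M[1,1],M[0,1])-(yaw+np.pi/2)))
E
python3 rel.py
```

```text
t 2.1 p [0.4428 0.0268 0.2306] xax [-0.949  0.314 -0.001] yax [ 0.314  0.949 -0.01 ] zax [-0.002 -0.01  -1.   ] F [ 0.1  0.5 -0.8] w -9.481513386438304e-06 q [-0.55  0.09  0.36  2.1  -0.03  0.97  1.08]
tool delta [0.004  0.0151 0.0004] yaw err of y vs case+90, deg -2.399000778567694
```

Call:
drive_tool(
  commands=[
    {"linear":[0.005,0.016,0],"dr":[0,0,-2.4],"jaw":1},
    {"linear":[0,0,0.03],"dr":[0,0,0],"jaw":1},
    {"linear":[0,0,0.035],"dr":[0,0,0],"jaw":1},
    {"linear":[0,0,0.03],"dr":[0,0,0],"jaw":1},
    {"linear":[0,0,0.015],"dr":[0,0,0],"jaw":1},
    {"linear":[0,0,0],"dr":[0,0,0],"jaw":1},
  ],
)

```text
clock: 2.85
tcp_pos: [0.4396, 0.041, 0.1174]
orientation: [-0.434, -3.11, 0.011]
contact_force: [-0.3, -0.3, 0.0]
grip_width: 0.0002
```

```bash
python3 rel.py ".4437,.0424,.099"; python3 - <<'E'
from h import *
for n in("top","side"):
    a=viewer.grab_frame(n)[:,:,::-1]; a=a[150:350,230:430]; cv2.imwrite(f"pics/{n}1.png",cv2.resize(a,None,fx=3,fy=3,interpolation=2))
E
```

```text
t 2.85 p [0.4396 0.041  0.1174] xax [-0.962  0.273  0.   ] yax [ 0.273  0.962 -0.007] zax [-0.002 -0.007 -1.   ] F [-0.3 -0.3  0. ] w 0.00021632654556841453 q [-0.52  0.27  0.33  2.21 -0.12  0.68  1.19]
tool delta [-0.0036  0.0026  0.0184] yaw err of y vs case+90, deg 0.0187012282769611
```

View pics/side1.png

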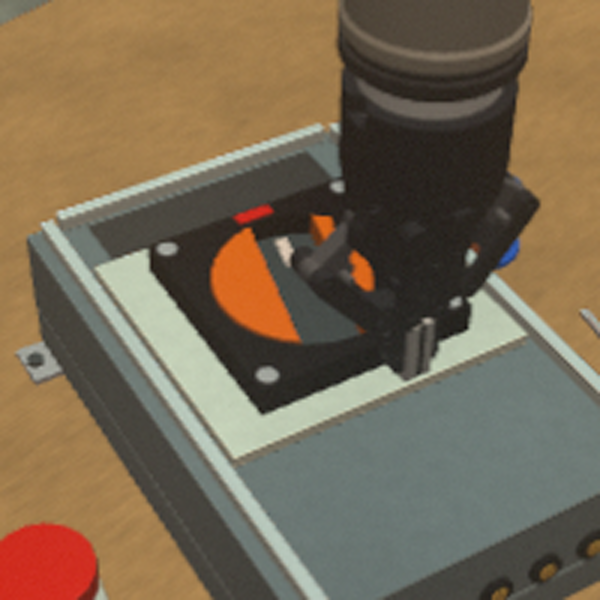

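Call:
drive_tool(
  commands=[
    {"linear":[0,0.002,0.012],"dr":[0,0,0],"jaw":1},
    {"linear":[-0.005,0,0.005],"dr":[0,0,0],"jaw":1},
    {"linear":[-0.006,0,0],"dr":[0,0,0],"jaw":1},
    {"linear":[-0.006,0,0],"dr":[0,0,0],"jaw":1},
    {"linear":[-0.006,0,0],"dr":[0,0,0],"jaw":1},
  ],
)

```text
clock: 3.58
tcp_pos: [0.4626, 0.038, 0.1017]
orientation: [-0.431, -3.109, 0.006]
contact_force: [-6.6, 2.8, 6.4]
grip_width: 0.0001
```

```bash
python3 rel.py ".5012,.0261,.1"
```

```text
t 3.575 p [0.4626 0.038  0.1017] xax [-0.962  0.272  0.003] yax [ 0.272  0.962 -0.005] zax [-0.004 -0.004 -1.   ] F [-6.6  2.8  6.4] w 0.0001120676744209085 q [-0.48  0.33  0.31  2.18 -0.16  0.66  1.24]
tool delta [-0.0404 -0.0009  0.0016] yaw err of y vs case+90, deg 0.08711586510991813
```

Call:
drive_tool(
  commands=[
    {"linear":[-0.007,0,0],"dr":[0,0,0],"jaw":1},
    {"linear":[-0.007,0,0],"dr":[0,0,0],"jaw":1},
    {"linear":[-0.007,0,0],"dr":[0,0,0],"jaw":1},
    {"linear":[-0.007,0,0],"dr":[0,0,0],"jaw":1},
    {"linear":[-0.006,0,0],"dr":[0,0,0],"jaw":1},
  ],
)

```text
clock: 4.2
tcp_pos: [0.4868, 0.0308, 0.1005]
orientation: [-0.425, -3.086, 0.006]
contact_force: [-7.6, 2.9, 6.2]
grip_width: -0.0001
```

```bash
python3 rel.py ".5012,.0261,.1"
```

```text
t 4.2 p [0.4868 0.0308 0.1005] xax [-0.962  0.27   0.026] yax [ 0.27   0.963 -0.007] zax [-0.027 -0.    -1.   ] F [-7.6  2.9  6.2] w -9.749336826406191e-05 q [-0.44  0.38  0.31  2.11 -0.18  0.71  1.28]
tool delta [-0.0152 -0.0006  0.0002] yaw err of y vs case+90, deg 0.20430205083101505
```

Call:
drive_tool(
  commands=[
    {"linear":[-0.006,0,0],"dr":[0,-1.5,0],"jaw":1},
    {"linear":[-0.005,0,0],"dr":[0,-0.3,0],"jaw":1},
    {"linear":[-0.005,0,0],"dr":[0,-0.3,0],"jaw":1},
  ],
)

```text
clock: 4.58
tcp_pos: [0.4971, 0.0277, 0.0998]
orientation: [-0.427, -3.11, 0.013]
contact_force: [-6.7, 2.8, 5.4]
grip_width: 0.0001
```

```bash
python3 rel.py ".5012,.0261,.1"
```

```text
t 4.575 p [0.4971 0.0277 0.0998] xax [-0.963  0.269  0.002] yax [ 0.269  0.963 -0.009] zax [-0.004 -0.008 -1.   ] F [-6.7  2.8  5.4] w 5.942731256401411e-05 q [-0.44  0.38  0.31  2.1  -0.17  0.69  1.28]
tool delta [-0.0044 -0.0004 -0.0002] yaw err of y vs case+90, deg 0.25635142230576385
```

Call:
drive_tool(
  commands=[
    {"linear":[-0.005,0,0],"dr":[0,-0.3,0],"jaw":1},
    {"linear":[-0.005,0,0],"dr":[0,-0.3,0],"jaw":1},
  ],
)

```text
clock: 4.82
tcp_pos: [0.5004, 0.0265, 0.0989]
orientation: [-0.424, -3.105, 0.015]
contact_force: [-19.2, 5.8, 15.3]
grip_width: -0.0002
```

Call:
drive_tool(
  commands=[
    {"linear":[-0.005,0,0],"dr":[0,-0.3,0],"jaw":1},
    {"linear":[-0.005,0,0],"dr":[0,-0.3,0],"jaw":1},
  ],
)

```text
clock: 5.08
tcp_pos: [0.5001, 0.0262, 0.0974]
orientation: [-0.42, -3.094, 0.017]
contact_force: [-15.6, 4.3, 12.4]
grip_width: -0.0001
```

Call:
drive_tool(
  commands=[
    {"linear":[0.008,0,-0.005],"dr":[0,-0.5,0],"jaw":1},
    {"linear":[0.01,0,-0.03],"dr":[0,0,0],"jaw":1},
    {"linear":[0.0,0,-0.04],"dr":[0,0,-10],"jaw":1},
    {"linear":[0.0,0,0],"dr":[0,0,-10.5],"jaw":1},
    {"linear":[0.0,0,0],"dr":[0,0,-10.5],"jaw":1},
    {"linear":[0.0,0,0],"dr":[0,0,-10.5],"jaw":1},
  ],
)

```text
clock: 5.82
tcp_pos: [0.4855, 0.0313, 0.1774]
orientation: [0.733, -3.047, 0.015]
contact_force: [-0.8, -0.3, -0.8]
grip_width: 0.0003
```

```bash
python3 rel.py ".5735,.0056,.17"; python3 - <<'E'
from h import *
for n in("top","side"):
    a=viewer.grab_frame(n)[:,:,::-1]; a=a[150:350,230:430]; cv2.imwrite(f"pics/{n}2.png",cv2.resize(a,None,fx=3,fy=3,interpolation=2))
E
```

```text
t 5.825 p [0.4855 0.0313 0.1774] xax [-0.89  -0.455  0.009] yax [-0.455  0.89  -0.008] zax [-0.005 -0.011 -1.   ] F [-0.8 -0.3 -0.8] w 0.00025131906726158965 q [-0.39  0.24  0.22  2.06 -0.05  0.86  1.9 ]
tool delta [-0.0667 -0.0628  0.0072] yaw err of y vs case+90, deg 42.954636507129685
```

View pics/side2.png

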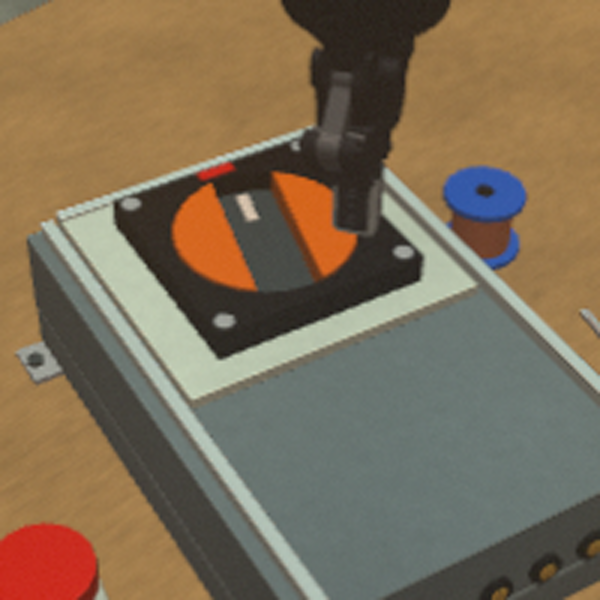

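View pics/top2.png

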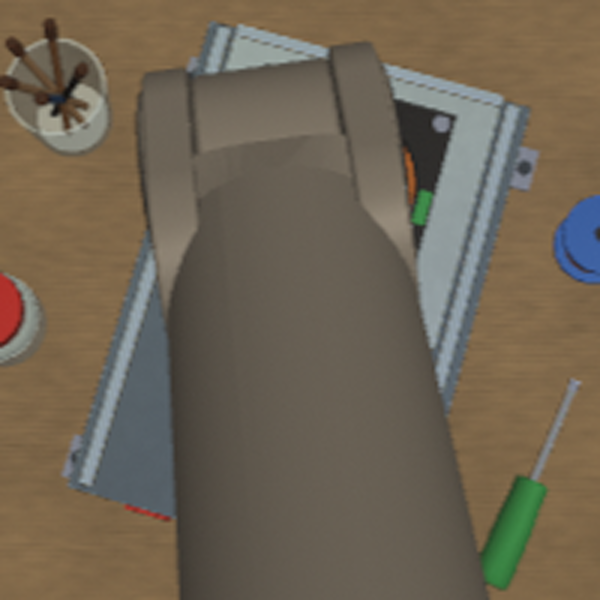

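```bash
python3 - <<'E'
from h import *
p=[.50608,.02475,-.2773]; c,s=np.cos(p[2]),np.sin(p[2])
for h in (0,.003):
  for x,y in[(.064,.064),(-.064,-.064),(-.064,.064)]:
    X=.07-h+x; print(h,x,y,((proj("side",[p[0]+c*X-s*y,p[1]+s*X+c*y,.111])[0]-(230,150))*3).round(1))
q=[ray("side",np.array(a)/3+(230,150),.111) for a in[(213,183),(257,290)]]; d=q[0]-q[1]; print(np.degrees(np.arctan2(d[1],d[0])),q)
E
```

```text
0 0.064 0.064 [110.6 199.2]
0 -0.064 -0.064 [421.4 254. ]
0 -0.064 0.064 [216.2 333.5]
0.003 0.064 0.064 [112.9 202.1]
0.003 -0.064 -0.064 [424.5 257.1]
0.003 -0.064 0.064 [218.9 337. ]
-29.881903784959174 [array([ 0.62135722, -0.00200515]), array([0.53795531, 0.04591803])]
```

Call:
drive_tool(
  commands=[
    {"linear":[0.0,0,0],"dr":[0,0,-10.5],"jaw":1},
    {"linear":[0.0,0,0],"dr":[0,0,-10.5],"jaw":1},
    {"linear":[0.0,0,0],"dr":[0,0,-10.5],"jaw":1},
    {"linear":[0.0,0,0],"dr":[0,0,-3],"jaw":1},
  ],
)

```text
clock: 6.42
tcp_pos: [0.4863, 0.0304, 0.1779]
orientation: [1.596, -2.696, 0.013]
contact_force: [0.4, 0.1, -0.0]
grip_width: -0.0002
```

```bash
python3 rel.py ".5489,.019,.14"
```

```text
t 6.425 p [0.4863 0.0304 0.1779] xax [-0.481 -0.877  0.011] yax [-0.877  0.481 -0.003] zax [-0.003 -0.011 -1.   ] F [ 0.4  0.1 -0. ] w -0.00022768647614051913 q [-0.3   0.23  0.12  2.05 -0.02  0.86  2.47]
tool delta [-0.0205 -0.0603  0.0378] yaw err of y vs case+90, deg 77.13176667170212
```

Call:
drive_tool(
  commands=[
    {"linear":[-0.011,-0.031,0.01],"dr":[0,0,0],"jaw":1},
    {"linear":[-0.011,-0.031,0.02],"dr":[0,0,0],"jaw":1},
    {"linear":[0,0,0],"dr":[0,0,0],"jaw":1},
  ],
)

```text
clock: 6.8
tcp_pos: [0.5536, 0.0188, 0.1478]
orientation: [1.58, -2.709, 0.016]
contact_force: [-0.2, 0.6, -0.0]
grip_width: 0.0
```

```bash
python3 rel.py ".5489,.019,.102"; python3 - <<'E'
from h import *
for n in("side",):
    a=viewer.grab_frame(n)[:,:,::-1]; a=a[150:350,230:430]; cv2.imwrite(f"pics/{n}3.png",cv2.resize(a,None,fx=3,fy=3,interpolation=2))
E
```

```text
t 6.8 p [0.5536 0.0188 0.1478] xax [-0.492 -0.87   0.01 ] yax [-0.87   0.492 -0.006] zax [-0.    -0.012 -1.   ] F [-0.2  0.6 -0. ] w 9.838672420960048e-06 q [-0.26  0.38  0.13  1.93 -0.05  0.84  2.52]
tool delta [0.0017 0.0045 0.0458] yaw err of y vs case+90, deg 76.38715837538425
```

View pics/side3.png

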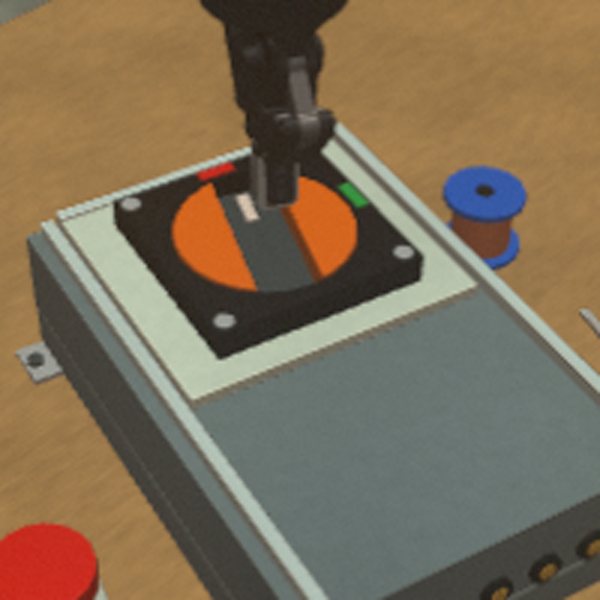

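Call:
drive_tool(
  commands=[
    {"linear":[0.002,0.003,0.015],"dr":[0,0,-0.5],"jaw":1},
    {"linear":[0,0,0.015],"dr":[0,0,0],"jaw":1},
    {"linear":[0,0,0.008],"dr":[0,0,0],"jaw":1},
    {"linear":[0,0,0.008],"dr":[0,0,0],"jaw":1},
  ],
)

```text
clock: 7.35
tcp_pos: [0.5473, 0.0188, 0.1008]
orientation: [1.59, -2.704, 0.015]
contact_force: [0.1, 0.4, 0.2]
grip_width: -0.0002
```

```bash
python3 rel.py ".5489,.019,.102"
```

```text
t 7.35 p [0.5473 0.0188 0.1008] xax [-0.486 -0.874  0.009] yax [-0.874  0.486 -0.006] zax [ 0.001 -0.011 -1.   ] F [0.1 0.4 0.2] w -0.00019830344823784968 q [-0.25  0.44  0.12  1.98 -0.06  0.73  2.54]
tool delta [-0.0009 -0.0013 -0.0012] yaw err of y vs case+90, deg 76.8209915687314
```

Call:
drive_tool(
  commands=[
    {"linear":[-0.005,0,0],"dr":[0,0,0],"jaw":1},
    {"linear":[-0.003,0,0],"dr":[0,0,0],"jaw":1},
    {"linear":[-0.0035,-0.001,0],"dr":[0,0,6],"jaw":1},
    {"linear":[-0.0035,-0.001,0],"dr":[0,0,6],"jaw":1},
    {"linear":[-0.0035,-0.001,0],"dr":[0,0,6],"jaw":1},
  ],
)

```text
clock: 7.98
tcp_pos: [0.5581, 0.0321, 0.1002]
orientation: [1.132, -2.922, 0.016]
contact_force: [-1.8, -2.1, 0.5]
grip_width: -0.0002
```

```bash
cat > pol.py <<'E'
from h import *
o,M=obs(); d=o["tcp_pos"][:2]-[.5735,.0056]
ang=np.degrees(np.arctan2(M[1,1],M[0,1]))
print("tool yaw",ang,"=> cam if aligned",90+74.11-ang-0,"in tool frame rel axis",(M[:2,:2].T@d).round(4),"Fz..tool",(M.T@o["contact_force"]).round(1),"mom",o["moment"].round(2))
E
python3 pol.py
```

```text
t 7.975 p [0.5581 0.0321 0.1002] xax [-0.739 -0.673  0.011] yax [-0.674  0.739 -0.006] zax [-0.004 -0.012 -1.   ] F [-1.8 -2.1  0.5] w -0.00023259081375770707 q [-0.33  0.46  0.2   1.96 -0.11  0.75  2.24]
tool yaw 132.34299898422438 => cam if aligned 31.767001015775634 in tool frame rel axis [-0.0064  0.03  ] Fz..tool [ 2.7 -0.3 -0.5] mom [-0.35  0.47 -0.02]
```

Contact force 2.7 N at a 30 mm radius: the fastener is turning. Continuing the arc.

Call:
drive_tool(
  commands=[
    {"linear":[-0.0035,-0.001,0],"dr":[0,0,6.3],"jaw":1},
    {"linear":[-0.0035,-0.001,0],"dr":[0,0,6.3],"jaw":1},
    {"linear":[-0.0035,-0.001,0],"dr":[0,0,6.3],"jaw":1},
    {"linear":[-0.0035,-0.001,0],"dr":[0,0,6.3],"jaw":1},
  ],
)

```text
clock: 8.48
tcp_pos: [0.5693, 0.0362, 0.1003]
orientation: [0.444, -3.097, 0.018]
contact_force: [-3.3, -0.1, -0.7]
grip_width: -0.0004
```

```bash
python3 pol.py
```

```text
t 8.475 p [0.5693 0.0362 0.1003] xax [-0.96  -0.281  0.014] yax [-0.281  0.96  -0.01 ] zax [-0.011 -0.013 -1.   ] F [-3.3 -0.1 -0.7] w -0.00036025311859973956 q [-0.42  0.49  0.31  1.93 -0.19  0.77  1.85]
tool yaw 106.30742538983081 => cam if aligned 57.8025746101692 in tool frame rel axis [-0.0045  0.0305] Fz..tool [3.2 0.9 0.7] mom [-0.14  0.56  0.04]
```

Call:
drive_tool(
  commands=[
    {"linear":[-0.005,-0.001,0],"dr":[0,0,5],"jaw":1},
    {"linear":[-0.0045,-0.001,0],"dr":[0,0,6],"jaw":1},
    {"linear":[-0.0045,-0.001,0],"dr":[0,0,6],"jaw":1},
    {"linear":[-0.0045,-0.001,0],"dr":[0,0,6],"jaw":1},
  ],
)

```text
clock: 8.98
tcp_pos: [0.5836, 0.0335, 0.1002]
orientation: [-0.204, -3.114, 0.025]
contact_force: [-5.5, -1.6, 2.7]
grip_width: -0.0003
```

```bash
python3 pol.py
```

```text
t 8.975 p [0.5836 0.0335 0.1002] xax [-0.991  0.131  0.02 ] yax [ 0.13   0.991 -0.018] zax [-0.022 -0.015 -1.   ] F [-5.5 -1.6  2.7] w -0.0003174683423043437 q [-0.49  0.53  0.42  1.89 -0.27  0.8   1.52]
tool yaw 82.50510713543687 => cam if aligned 81.60489286456314 in tool frame rel axis [-0.0063  0.029 ] Fz..tool [ 5.3 -2.3 -2.5] mom [-0.19  1.14 -0.07]
```

Call:
drive_tool(
  commands=[
    {"linear":[-0.0045,0,0],"dr":[0,0,5],"jaw":1},
    {"linear":[-0.0045,0,0],"dr":[0,0,4],"jaw":1},
  ],
)

```text
clock: 9.22
tcp_pos: [0.5873, 0.0324, 0.0997]
orientation: [-0.455, -3.077, 0.029]
contact_force: [-14.2, 3.8, 12.1]
grip_width: 0.0001
```

```bash
python3 pol.py
```

```text
t 9.225 p [0.5873 0.0324 0.0997] xax [-0.957  0.29   0.028] yax [ 0.289  0.957 -0.023] zax [-0.034 -0.014 -0.999] F [-14.2   3.8  12.1] w 8.13448577753309e-05 q [-0.51  0.55  0.46  1.88 -0.31  0.83  1.39]
tool yaw 73.17553383778073 => cam if aligned 90.93446616221928 in tool frame rel axis [-0.0054  0.0296] Fz..tool [ 15.1  -0.7 -11.7] mom [ 0.85  2.95 -0.04]
```

Call:
drive_tool(
  commands=[
    {"linear":[-0.005,0,0],"dr":[0,0,0],"jaw":1},
  ],
)

```text
clock: 9.35
tcp_pos: [0.5873, 0.0326, 0.0994]
orientation: [-0.454, -3.066, 0.028]
contact_force: [-16.9, 3.5, 13.7]
grip_width: -0.0002
```

```bash
python3 pol.py
```

```text
t 9.35 p [0.5873 0.0326 0.0994] xax [-0.956  0.29   0.039] yax [ 0.289  0.957 -0.024] zax [-0.044 -0.011 -0.999] F [-16.9   3.5  13.7] w -0.00017310823623823608 q [-0.51  0.55  0.46  1.87 -0.31  0.84  1.39]
tool yaw 73.19491253609276 => cam if aligned 90.91508746390726 in tool frame rel axis [-0.0054  0.0298] Fz..tool [ 17.7  -1.9 -13. ] mom [ 0.9   3.74 -0.13]
```

Call:
drive_tool(
  commands=[
    {"linear":[0.004,0,-0.002],"dr":[0,-1,0],"jaw":1},
    {"linear":[0.001,0,-0.02],"dr":[0,-1,0],"jaw":1},
    {"linear":[0,0,-0.04],"dr":[0,0,0],"jaw":1},
    {"linear":[0,0,-0.05],"dr":[0,0,0],"jaw":1},
    {"linear":[0.02,0.05,-0.02],"dr":[0,0,0],"jaw":1},
    {"linear":[0.02,0.05,0],"dr":[0,0,0],"jaw":1},
    {"linear":[0.02,0.05,0],"dr":[0,0,0],"jaw":1},
    {"linear":[0.02,0.05,0],"dr":[0,0,0],"jaw":1},
  ],
)

```text
clock: 10.35
tcp_pos: [0.5723, 0.2527, 0.245]
orientation: [0.475, 3.09, -0.022]
contact_force: [0.6, -0.1, 0.8]
grip_width: 0.0002
```

Call:
drive_tool(
  commands=[
    {"linear":[0.01,0.05,0],"dr":[0,0,0],"jaw":1},
    {"linear":[0.01,0.05,0],"dr":[0,0,0],"jaw":1},
    {"linear":[0.01,0.05,0],"dr":[0,0,0],"jaw":1},
    {"linear":[0.01,0.05,0],"dr":[0,0,0],"jaw":1},
    {"linear":[0.02,0.05,0],"dr":[0,0,0],"jaw":1},
    {"linear":[0,0,0],"dr":[0,0,0],"jaw":1},
  ],
)

```text
clock: 11.1
tcp_pos: [0.5896, 0.5265, 0.2544]
orientation: [0.461, 3.077, 0.001]
contact_force: [0.2, -1.1, -0.7]
grip_width: -0.0001
```

```bash
python3 - <<'E'
from h import *
obs()
for n in("top","side"):
    a=viewer.grab_frame(n)[:,:,::-1]; cv2.imwrite(f"pics/{n}4.png",a); a=a[140:340,220:430]; cv2.imwrite(f"pics/{n}4c.png",cv2.resize(a,None,fx=3,fy=3,interpolation=2))
E
```

```text
t 11.1 p [0.5896 0.5265 0.2544] xax [-0.956  0.293 -0.03 ] yax [0.293 0.956 0.005] zax [ 0.03  -0.004 -1.   ] F [ 0.2 -1.1 -0.7] w -0.00010288234458805522 q [-1.06  0.68  0.44  1.23 -0.26  1.26  0.64]
```

View pics/side4c.png

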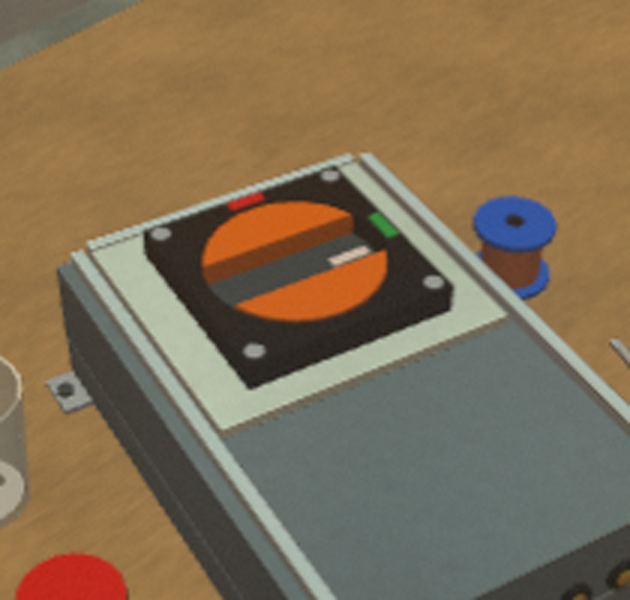

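View pics/top4.png

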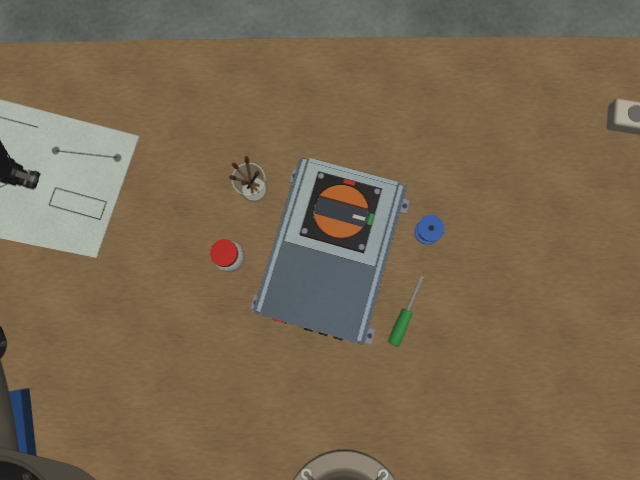

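View pics/top4c.png

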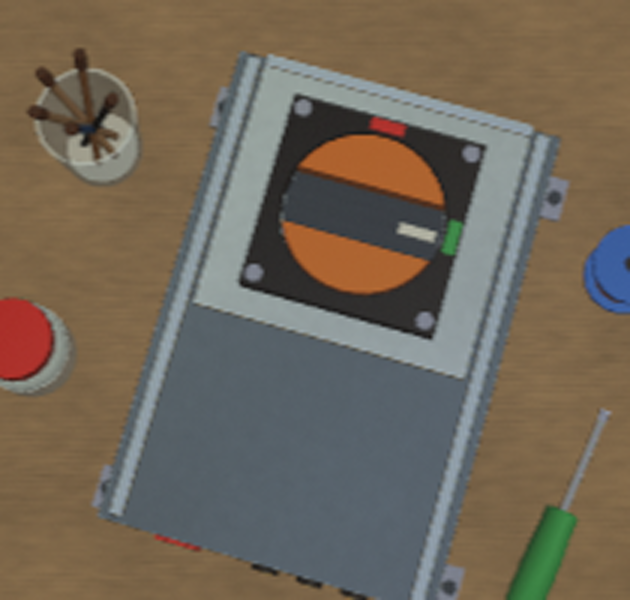

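```bash
python3 -c "
from bench import job
print(job.hand_in())"
```

```text
the job is handed in; nothing more can be done
None
```

The hatch is fully home and the fastener is turned to its locked stop. The job was handed in at about 11.2 s on the robot's clock.

- **Hatch:** I pushed it by the back of its boss with shut fingers. It stopped dead with the push force rising from about 7 N to about 20 N. The final top view shows the plate up against the end stop with the bay covered.
- **Fastener:** I set the fingertip in the near end of the slot and moved it in a clockwise arc. The fastener stopped dead under a push of about 18 N, with the tool at about 91° of turn. In the final pictures the white stripe points at the green mark, and the slot lies parallel to the hatch's edge within about 0.3°.
- **Surroundings:** The pot, spool, jar and screwdriver look unmoved in the before and after top views. The hand is about 0.5 m clear of the case, at 0.25 m height, touching nothing.

**Disagreement:** After the push, corners read from one side picture suggested the hatch might be up to 3 mm short of home. That is about the accuracy of my readings. The hard stall, the tool's position within about 1 mm of home, the fastener turning freely to its stop and the final top view all say it is home.

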